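Hold the cash-box lid shut for the padlock

ROBOT

A 6-joint arm with a two-finger parallel gripper is mounted at the origin on the work surface. World frame = base frame: x ahead of the robot, y to its left, z up, the work surface at z = 0. Lengths are in m, angles in rad, forces in N, time in s.
With the tool pointing down it reaches from about 0.275 to 0.775 m from the base axis. Payload 14.6 kg.
Tool frame: the origin (TCP) lies at the very end of the fingers, on their centre line; the grasp point (between the pads) lies 19 mm behind it (r.tcp_to_grasp is the distance from the TCP to the grasp point, in m); z points along the fingers, y is the direction in which the jaws open and shut (so a half turn about z gives the same grasp; the last joint's range is limited). The gripper opens to 85 mm and grips with 20 to 120 N. Pads are 22 mm wide; open, the fingers measure 114 mm over their backs; the gripper's body (76 mm by 85 mm) begins 54 mm behind the grasp point. The pads swing forward as they close: fully open they stand 13 mm farther back than shut.
Start: joints at [0.991, 0.263, -0.048, 1.259, 0, 1.415], TCP at [0.216, 0.478, 0.231] pointing down, gripper open.
Joint ranges: [-2.65, 2.65], [-0.89, 1.7], [-1.18, 1.37], [-2.13, 2.11], [-1.35, 1.29], [-3.14, 3.14]. Speed limits (rad/s): [1.89, 1.89, 2.57, 2.79, 3.14, 3.14].

INTERFACE

Orientations are given as a unit quaternion [x, y, z, w].
In Python, from bench import sensors, optics, workorder, r gives the robot as it stands.
- The arm moves only by the tool apply_moves, never from a script. Its argument "targets" is a list of rows, each a list of 6 numbers: the shift along the tool's x, y, z in m, then the turn, a rotation vector about the tool's x, y, z in rad. In form: [[x, y, z, rx, ry, rz], ...]. A call has 1 to 20 rows; each row shifts and turns the pose as measured when the row begins, along the tool's axes as they then stand; what a row does not reach is not made up. A row lasts 1/12 s, in which the tool goes at most 41.7 mm and 7.16 degrees, less where a joint would pass 70% of its speed; a pose out of reach is approached as far as the arm can. A call with a gripper value outside its range is refused whole. "gripper" is the finger opening in m, from 0 to 0.0854, set as the call begins (left out, the last holds). The fingers move at their own pace and stop on an object; "newtons" is the grip in N (left out, the last holds). Time passes only in rows, so rows that do not move let the fingers close. It gives the time, the measured TCP pose, the force and the opening at its end, in the units of the state.
- sensors.observe(): the state, without advancing time (a new reading comes with each control period).
- optics.grab_frame(name): name is "side" or "top" or "wrist"; returns the picture (400x640x3 uint8, red, green, blue); there is no depth.
- optics.calibration(name): a dict with "camera_matrix" (3x3 intrinsics, pixels), "extrinsics" (4x4, takes a point from camera to world coordinates); the wrist camera has in their place "hand_eye" (4x4, takes a point from camera to tool coordinates, whose origin is the TCP and whose axes are the flange's). Camera axes: x right, y down, z forward; pixel columns grow to the right and rows downward; lengths in m; the calibration is good to about 2 mm. A picture is of the moment at which its call begins: read the wrist's pose just before it. calibration takes no time and is no camera call.
- workorder.close_job(): hands the job in, once; it reports no verdict.
The state is a dict: "clock": time; "joint_positions": joint angles; "joint_velocities": joint speeds; "joint_torque": joint torques, N m; "ee_pos": TCP position; "eef_rot": TCP orientation; "force": force on the tool from outside, world axes, zero at the start; "moment": the same for the moment, N m; "gripper_width": finger opening in m.
Only numpy, scipy, OpenCV 4.12 (cv2) and the standard library are available. Lean on these libraries where they do the work, as an engineer would, in place of code of your own. Each camera call takes 0.05 s, during which the arm holds its last target.

TASK

Closing time at the shop counter: set the blue coin tray flat in the empty half of the black cash box, then lower the lid without slamming it. The lid's foam seal springs it open again, so press the lid fully home near its front edge with a steady push of about 15 N (much more dents the sheet metal) and finish while still holding it like that, so that the shopkeeper can slip the padlock through the two eyes; leave the padlock, the calculator and the yellow-capped jar standing by the tray where they are.

Things in the scene. Friction and masses are not known exactly. Their poses are not given: they have to be found in the camera images.
- cashbox: Black steel cash box, 320 (its x, along the hinge) x 230 (its y) x 100 mm high, immovable. Origin: centre of its underside, on the counter. Hinge on its +y side; front with the fixed padlock eye on its -y side. Walls and rim 12 mm thick, inner floor at z 6 mm. A 6 mm partition, 80 mm high, at its x = 0: the +x half holds account books (to z 59 mm), the -x half is empty.
- well (a point): Centre of the floor of the box's empty half (6 mm above the counter), axes as the cash box. The empty half measures 145 mm along the box's x and 206 mm along its y.
- lid (a joint): Lid angle: 0 = fully home on its hard stop, 1.57 = upright, more = leaning back over the hinge side (stop at 2.15). Starts wide open. Friction hinge, 0.55 N m: the 0.40 kg lid stays where it is left. Below about 0.045 rad a grey foam seal on the front rim (10 mm proud) pushes back, rising evenly: about 9 N near the front edge brings the lid home; let go, it springs up to about 0.03 rad.
- lid_front (a point): Point on the lid's outer (top) face, midway along it, 205 mm from the hinge axis and 27 mm short of the front edge: a good place to press. Moves with the lid; z is the outward normal of the outer face, -y points from the hinge to the front edge, x runs along the hinge.
- lid_hinge (a point): Middle of the hinge axis (box frame: x 0, y 115, z 100 mm). The lid, 328 mm long, reaches 232 mm from the axis; its face is 6 mm thick, underside level with the axis, with 14 mm lips below. A thin bail handle lies folded on its middle (6 mm proud, 70 to 120 mm from the axis). The lid's padlock eye sticks out 24 mm beyond the middle of the front edge.
- tray: Blue plastic coin tray with coins, 112 (its x) x 160 (its y) x 38 mm high, about 0.45 kg. Origin: centre of its underside. Carried by the bar across its top; the same either way round (half turn).
- tray_bar (a point): Centre of the tray's carrying bar, 76 mm above the tray's underside; the bar is 12 mm wide (tray x), 12 mm high, 108 mm long along the tray's y, on two 12 mm posts 96 mm apart, with 32 mm free below it.
- padlock: Open brass padlock lying flat on the counter in front of the box, body 46 x 40 x 18 mm with a steel shackle. Left for the shopkeeper. Origin under its centre.
- jar_a: Small clear jar with a yellow cap standing alone near the tray, 68 mm across, 95 mm high. Leave alone. Origin under its centre.
- calculator: Grey desk calculator, 150 x 105 x 25 mm. Leave alone. Origin under its centre.
Mind the look-alikes: they are no part of the job. Of the things like the tray, leave any that is pink; of the rest the larger one is meant.

How it is judged:
By the outcome, as a careful person would: the job done as asked, in the order asked, and still so for the second after the job is handed in, while the arm keeps its last pose, push and grip.
It also fails if it takes over 72 s, if anything falls off the work surface, if the arm or the gripper's body presses on something with over 40 N, if the wrist force passes 120 N, or if a joint passes its speed limit or range.

## Working session

There is one attempt and no reset: what is moved stays moved. The work goes in short steps, Python scripts to look and compute and a tool call to move; the robot and the scene stay as the last step left them, time stands still between calls to the robot, and variables do not carry over. Pictures are saved under pics/ and viewed, and the job is handed in when it is done.

Besides the shell and the picture viewer there is one more tool, called as name([rows], argument=value, ...), one row to a line, values as JSON. apply_moves: Moves the arm, as the interface text tells. Its arguments: {"type":"object","properties":{"targets":{"type":"array","items":{"type":"array","items":{"type":"number"}}},"gripper":{"type":"number"},"newtons":{"type":"number"}},"required":["targets"]}

```bash
ls; mkdir -p pics; python3 - <<'E'
from bench import sensors, optics, workorder, r
import cv2
s=sensors.observe(); print(s)
for n in("top","side","wrist"):
    im=optics.grab_frame(n); cv2.imwrite(f"pics/{n}0.png",im[:,:,::-1])
    c=optics.calibration(n); print(n,c)
E
```

```text
pics
{'clock': 0.0, 'joint_positions': array([ 9.90719418e-01,  2.63516226e-01, -4.89249362e-02,  1.25939886e+00,
        2.17741517e-05,  1.41552416e+00]), 'joint_velocities': array([-7.72370512e-05, -2.37571036e-04, -9.89685937e-04, -9.66296917e-04,
        5.62082454e-04, -1.35112291e-05]), 'joint_torque': array([ 8.27192038e-03, -6.37621093e+01,  3.84558356e+01,  1.37160197e-02,
        1.57334516e-04,  1.48800370e-05]), 'ee_pos': array([0.21621188, 0.47811691, 0.23083297]), 'eef_rot': array([ 2.10808867e-01,  9.77527160e-01, -4.83057663e-04, -1.97735927e-04]), 'force': array([ 0.78310126,  0.03492922, -0.75443822]), 'moment': array([-0.02254531,  0.04348679, -0.05268446]), 'gripper_width': 0.08493952617664152}
top {'camera_matrix': array([[422.08647433,   0.        , 323.69023987],
       [  0.        , 422.08647433, 206.03509443],
       [  0.        ,   0.        ,   1.        ]]), 'extrinsics': array([[ 0.0026227 , -0.99886707,  0.04751524,  0.42010141],
       [-0.9996284 , -0.00132954,  0.02722688, -0.03921846],
       [-0.02713286, -0.04756899, -0.99849937,  1.29539535],
 
[... 332 characters left out ...]
42, -0.55113284,  0.6833788 , -0.69827278],
       [ 0.01007557, -0.78179968, -0.62344827,  0.72940841],
       [ 0.        ,  0.        ,  0.        ,  1.        ]])}
wrist {'camera_matrix': array([[297.24795489,   0.        , 314.97557653],
       [  0.        , 297.24795489, 198.3248468 ],
       [  0.        ,   0.        ,   1.        ]]), 'hand_eye': array([[-4.59426348e-04, -9.54284988e-01, -2.98897895e-01,
         7.58763482e-02],
       [ 9.99999858e-01, -5.19479231e-04,  1.21462712e-04,
         3.05202688e-04],
       [-2.71181291e-04, -2.98897796e-01,  9.54285090e-01,
        -1.43375474e-01],
       [ 0.00000000e+00,  0.00000000e+00,  0.00000000e+00,
         1.00000000e+00]])}
```

View pics/top0.png

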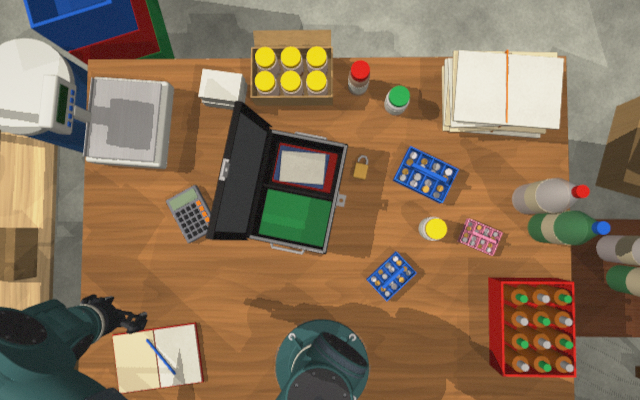

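View pics/side0.png

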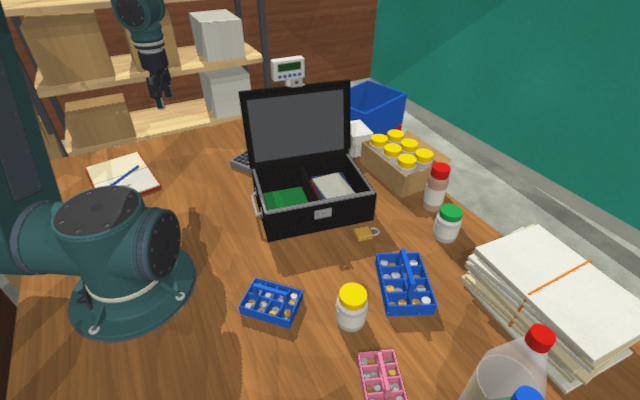

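View pics/wrist0.png

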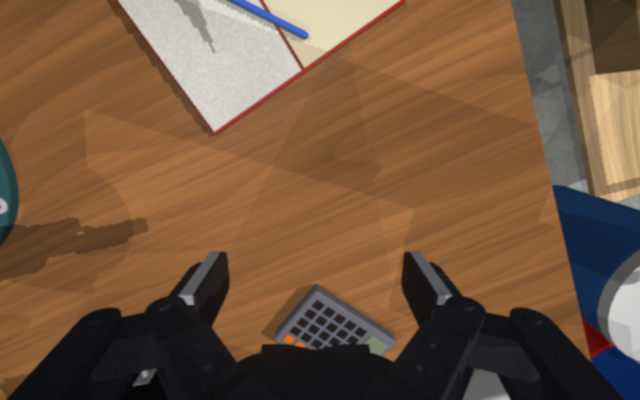

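The top view shows the open box at about (295,190), with its empty green half at (292,218). The larger blue tray is at (427,174), the smaller one at (391,276) and the pink one at (481,237). The jar is at (433,228), the padlock at (361,167) and the calculator at (189,213). Next I'll measure from zoomed crops.

```bash
python3 - <<'E'
import cv2
im=cv2.imread("pics/top0.png")
cv2.imwrite("pics/z_tray.png",cv2.resize(im[135:235,375:515],None,fx=5.5,fy=5.5,interpolation=cv2.INTER_CUBIC))
cv2.imwrite("pics/z_box.png",cv2.resize(im[95:260,200:370],None,fx=3.6,fy=3.6,interpolation=cv2.INTER_CUBIC))
im=cv2.imread("pics/side0.png")
cv2.imwrite("pics/z_sbox.png",cv2.resize(im[75:245,230:400],None,fx=3.5,fy=3.5,interpolation=cv2.INTER_CUBIC))
cv2.imwrite("pics/z_stray.png",cv2.resize(im[235:335,320:450],None,fx=5.5,fy=5.5,interpolation=cv2.INTER_CUBIC))
E
```

```text
(no output)
```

View pics/z_tray.png

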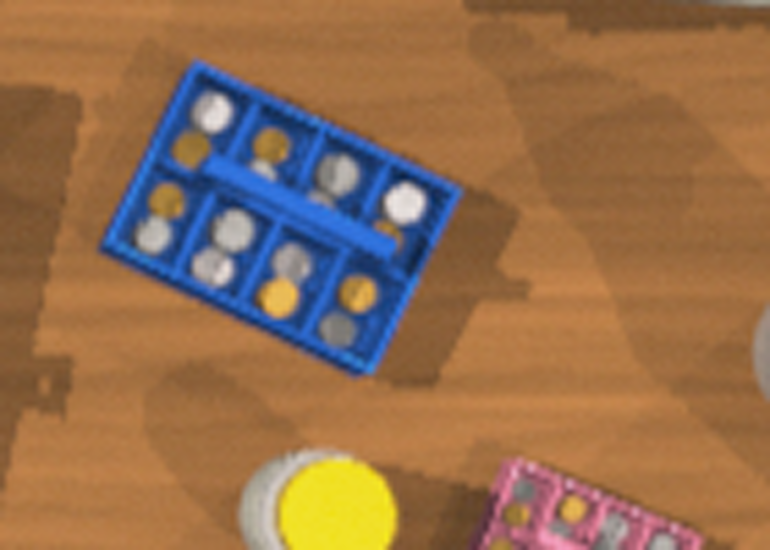

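View pics/z_box.png

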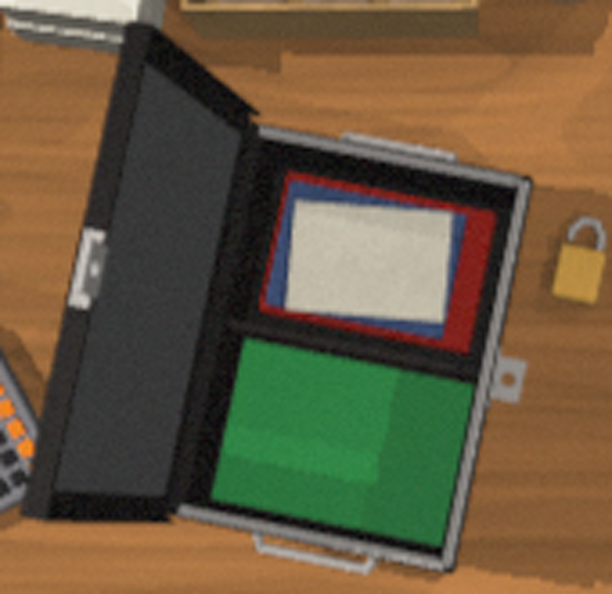

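View pics/z_sbox.png

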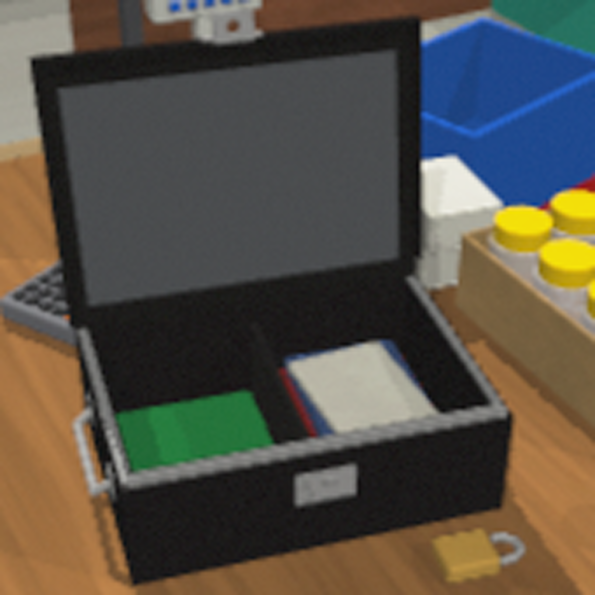

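View pics/z_stray.png

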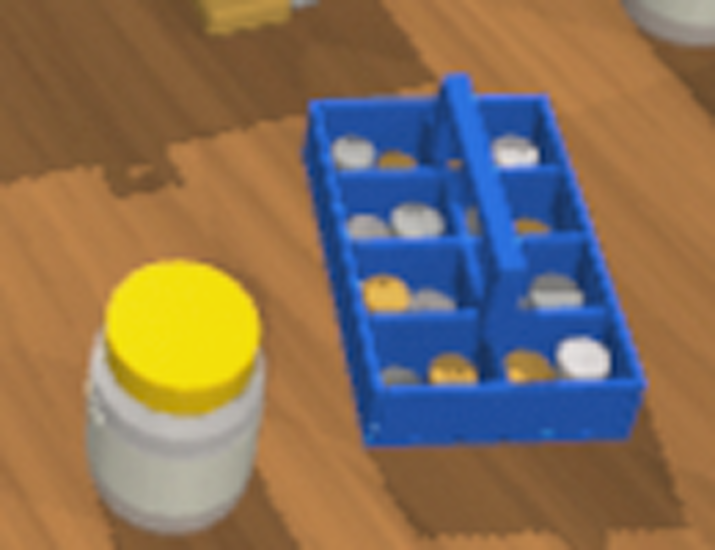

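```bash
cat > h.py <<'E'
import numpy as np, cv2
from bench import sensors, optics, workorder, r
from scipy.spatial.transform import Rotation as R
def cast(name,pts,z,T=None):
    c=optics.calibration(name); K=c["camera_matrix"]
    E=c.get("extrinsics") if T is None else T
    p=np.atleast_2d(pts); d=np.c_[p,np.ones(len(p))]@np.linalg.inv(K).T@E[:3,:3].T
    o=E[:3,3]; return o+d*((z-o[2])/d[:,2])[:,None]
def wT(s):
    T=np.eye(4);T[:3,:3]=R.from_quat(s["eef_rot"]).as_matrix();T[:3,3]=s["ee_pos"]
    return T@optics.calibration("wrist")["hand_eye"]
def proj(name,P,T=None):
    c=optics.calibration(name); K=c["camera_matrix"]; E=c.get("extrinsics") if T is None else T
    q=(np.atleast_2d(P)-E[:3,3])@E[:3,:3]; q=q@K.T; return q[:,:2]/q[:,2:]
E
python3 - <<'E'
from h import *
np.set_printoptions(precision=4,suppress=True)
def rep(n,P):
    print(n);print(P[:,:2], "ctr",P[:,:2].mean(0))
    d=np.diff(np.r_[P,P[:1]],axis=0); print(np.linalg.norm(d,axis=1), np.degrees(np.arctan2(d[:,1],d[:,0])))
z=lambda p,f,ox,oy: (np.array(p)+0.5)/f-0.5+[ox,oy]
rep("tray top",cast("top",z([(193,62),(460,188),(368,375),(103,248)],5.5,375,135),.038))
rep("tray side",cast("side",z([(313,102),(547,97),(640,385),(375,388)],5.5,320,235),.038))
print("bar ends top",cast("top",z([(210,165),(393,248)],5.5,375,135),.082))
print("bar ends side",cast("side",z([(455,82),(510,265)],5.5,320,235),.082))
rep("rim .1",cast("top",z([(530,180),(450,570),(178,508),(258,128)],3.6,200,95),.1))
rep("rim side",cast("side",z([(512,413),(125,485),(82,330),(415,278)],3.5,230,75),.1))
rep("green",cast("top",z([(245,338),(475,380),(440,545),(210,498)],3.6,200,95),.006))
print("jar",cast("top",z([(337,512)],5.5,375,135),.095))
print("jar base side",cast("side",z([(178,330)],5.5,320,235),.095))
print("padlock",cast("top",z([(580,275)],3.6,200,95),.018))
print("hasp",cast("top",z([(510,380)],3.6,200,95),.09))
print("lid far",cast("top",z([(140,25),(35,515)],3.6,200,95),.3))
E
```

```text
tray top
[[ 0.6602 -0.2614]
 [ 0.5913 -0.4044]
 [ 0.4901 -0.354 ]
 [ 0.5588 -0.2122]] ctr [ 0.5751 -0.308 ]
[0.1587 0.1131 0.1576 0.1127] [-115.7491  153.5264   64.1364  -25.8822]
tray side
[[ 0.5619 -0.2165]
 [ 0.6607 -0.2657]
 [ 0.5889 -0.4054]
 [ 0.4928 -0.3555]] ctr [ 0.5761 -0.3108]
[0.1104 0.1571 0.1083 0.1552] [ -26.4539 -117.2066  152.5404   63.5599]
bar ends top [[ 0.5975 -0.2621  0.082 ]
 [ 0.5539 -0.3566  0.082 ]]
bar ends side [[ 0.5965 -0.2671  0.082 ]
 [ 0.5525 -0.3566  0.082 ]]
rim .1
[[ 0.6524 -0.0723]
 [ 0.3444 -0.0096]
 [ 0.3922  0.2052]
 [ 0.6947  0.1444]] ctr [0.5209 0.0669]
[0.3142 0.2201 0.3086 0.2208] [ 168.5059   77.4581  -11.3581 -101.067 ]
rim side
[[ 0.6562 -0.0711]
 [ 0.3468 -0.0068]
 [ 0.391   0.2028]
 [ 0.6961  0.1394]] ctr [0.5225 0.0661]
[0.316  0.2142 0.3117 0.2143] [ 168.2487   78.0956  -11.7376 -100.7506]
green
[[ 0.5352  0.1684]
 [ 0.4994 -0.0282]
 [ 0.3595  0.0012]
 [ 0.3986  0.1971]] ctr [0.4482 0.0846]
[0.1998 0.1429 0.1998 0.1395] [-100.3121  168.1437   78.7148  -11.8582]
jar [[ 0.4165 -0.3232  0.095 ]]
jar base side [[ 0.4116 -0.3273  0.095 ]]
padlock [[ 0.5874 -0.1167  0.018 ]]
hasp [[ 0.4942 -0.0567  0.09  ]]
lid far [[0.7185 0.1933 0.3   ]
 [0.392  0.2589 0.3   ]]
```

apply_moves([
  [0,0,-0.014,0,0,0.0615],
  [0,0,-0.014,0,0,0.0615],
  [0,0,-0.014,0,0,0.0615],
  [0,0,-0.014,0,0,0.0615],
  [0,0,-0.014,0,0,0.0615],
  [0,0,-0.014,0,0,0.0615],
  [0,0,-0.014,0,0,0.0615],
  [0,0,-0.014,0,0,0.0615],
  [0,0,-0.014,0,0,0.0615],
  [0,0,-0.014,0,0,0.0615],
  [0,0,-0.014,0,0,0.0615],
  [0,0,-0.014,0,0,0.0615],
  [0,0,-0.014,0,0,0.0615],
], gripper=0.05)

```text
clock: 1.23
ee_pos: [0.2151, 0.4764, 0.4161]
eef_rot: [0.589, 0.808, -0.006, 0.0]
force: [0.6, -0.2, -0.6]
gripper_width: 0.0499
```

```bash
cat >> h.py <<'E'
def to(P,yaw_y=None):
    """shift in tool axes to world point P, and tool rz to bring tool y to yaw (deg)"""
    s=sensors.observe(); M=R.from_quat(s["eef_rot"]).as_matrix()
    d=M.T@(np.array(P)-s["ee_pos"]); y=np.degrees(np.arctan2(M[1,1],M[0,1]))
    print("t",round(s["clock"],2),"pos",s["ee_pos"].round(4),"yaw_y",y.round(2),"toolz",M[:,2].round(4),"q",s["joint_positions"].round(2),"F",s["force"].round(2),"w",round(s["gripper_width"],4))
    print("shift",d.round(4), "rz", None if yaw_y is None else np.radians(-(yaw_y-y)).round(4))
E
python3 -c "
from h import *
to([.576,-.309,.40],-26)"
```

```text
t 1.23 pos [0.2151 0.4764 0.4161] yaw_y 17.76 toolz [-0.0067 -0.0103 -0.9999] q [ 0.99  0.3   0.5   1.79 -0.    2.25] F [ 0.65 -0.25 -0.59] w 0.0499
shift [-0.8579  0.1043  0.0218] rz 0.7638
```

apply_moves([
  [-0.039,0.0047,0,0,0,0],
  [-0.039,0.0047,0,0,0,0],
  [-0.039,0.0047,0,0,0,0],
  [-0.039,0.0047,0,0,0,0],
  [-0.039,0.0047,0,0,0,0],
  [-0.039,0.0047,0,0,0,0],
  [-0.039,0.0047,0,0,0,0],
  [-0.039,0.0047,0,0,0,0],
  [-0.039,0.0047,0,0,0,0],
  [-0.039,0.0047,0,0,0,0],
  [-0.039,0.0047,0,0,0,0],
  [-0.039,0.0047,0,0,0,0],
  [-0.039,0.0047,0,0,0,0],
  [-0.039,0.0047,0,0,0,0],
  [-0.039,0.0047,0,0,0,0],
  [-0.039,0.0047,0,0,0,0],
  [-0.039,0.0047,0,0,0,0],
  [-0.039,0.0047,0,0,0,0],
  [-0.039,0.0047,0,0,0,0],
  [-0.039,0.0047,0,0,0,0],
])

```text
clock: 2.9
ee_pos: [0.5481, -0.2667, 0.4199]
eef_rot: [0.588, 0.809, -0.005, 0.0]
force: [0.8, -0.2, 1.9]
gripper_width: 0.0506
```

```bash
cat >> h.py <<'E'
def lev():
    s=sensors.observe(); M=R.from_quat(s["eef_rot"]).as_matrix()
    v=M.T@np.array([0,0,-1.]); print("level rx,ry",(-v[1]).round(4),v[0].round(4))
E
python3 -c "
from h import *
to([.576,-.309,.30],-26);lev()"
```

```text
t 2.9 pos [ 0.5481 -0.2667  0.4199] yaw_y 17.95 toolz [-0.0051 -0.0081 -1.    ] q [-0.58  0.49  0.83  1.91 -0.01  0.68] F [ 0.8  -0.16  1.93] w 0.0506
shift [-0.0482  0.0144  0.1201] rz 0.7671
level rx,ry -0.0073 0.0062
```

apply_moves([
  [-0.005,0.003,0.014,-0.0037,0.0031,0.096],
  [-0.005,0.003,0.014,-0.0037,0.0031,0.096],
  [-0.005,0.003,0.014,0,0,0.096],
  [-0.005,0.003,0.014,0,0,0.096],
  [-0.005,0.003,0.014,0,0,0.096],
  [-0.005,0.004,0.014,0,0,0.096],
  [-0.005,0.004,0.014,0,0,0.096],
  [-0.005,0.004,0.014,0,0,0.096],
  [0,0,0,0,0,0],
])

```text
clock: 3.65
ee_pos: [0.5792, -0.3216, 0.2958]
eef_rot: [0.86, 0.511, -0.0, -0.001]
force: [-0.7, -0.4, -0.1]
gripper_width: 0.05
```

```bash
python3 -c "
from h import *
s=sensors.observe()
cv2.imwrite('pics/w1.png',optics.grab_frame('wrist')[:,:,::-1])
np.save('w1T.npy',wT(s))
to([.576,-.309,.15],-26);lev()"
```

```text
t 3.7 pos [ 0.5792 -0.3212  0.2973] yaw_y -28.24 toolz [-6.e-04  3.e-04 -1.e+00] q [-0.63  0.52  0.54  1.59 -0.    1.43] F [-0.47  0.33  0.11] w 0.0502
shift [ 0.0092 -0.0084  0.1473] rz -0.0391
level rx,ry -0.0007 -0.0
```

View pics/w1.png

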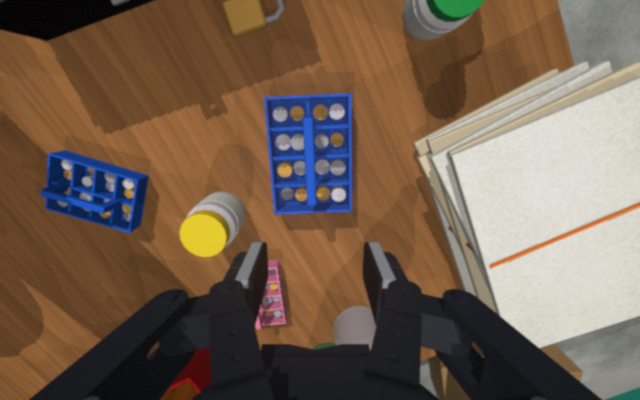

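The wrist view shows the big blue tray with corners near (265,97), (349,95), (352,210) and (275,214). Its bar runs from about (309,117) to (312,205). I'll cast these to world points.

```bash
python3 -c "
from h import *
np.set_printoptions(precision=4,suppress=True)
T=np.load('w1T.npy')
P=cast('wrist',[(265,97),(349,95),(352,210),(275,214)],.038,T);print(P,P.mean(0))
P=cast('wrist',[(309,117),(312,205)],.082,T);print(P,P.mean(0),np.linalg.norm(P[0]-P[1]))
print(proj('wrist',[[.576,-.309,.082]],T))
im=cv2.imread('pics/w1.png');cv2.imwrite('pics/w1z.png',cv2.resize(im[85:225,240:380],None,fx=4,fy=4,interpolation=cv2.INTER_CUBIC))
"
```

```text
[[ 0.5649 -0.2147  0.038 ]
 [ 0.6602 -0.2639  0.038 ]
 [ 0.5942 -0.4051  0.038 ]
 [ 0.4943 -0.3576  0.038 ]] [ 0.5784 -0.3103  0.038 ]
[[ 0.6039 -0.2623  0.082 ]
 [ 0.5551 -0.3583  0.082 ]] [ 0.5795 -0.3103  0.082 ] 0.10770874043936553
[[307.5367 163.3699]]
```

View pics/w1z.png

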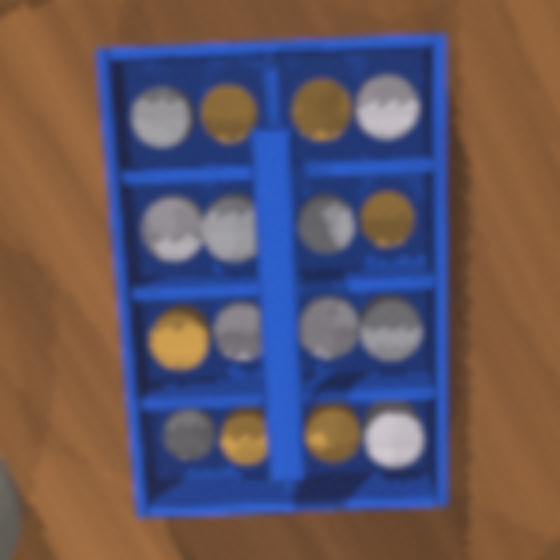

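apply_moves([
  [0.003,-0.002,0.02,0,0,-0.02],
  [0.003,-0.002,0.02,0,0,-0.02],
  [0.002,-0.002,0.02,0,0,0],
  [0,0,0.02,0,0,0],
  [0,0,0.02,0,0,0],
  [0,0,0.02,0,0,0],
  [0,0,0.02,0,0,0],
  [0,0,0.02,0,0,0],
  [0,0,0.01,0,0,0],
  [0,0,0,0,0,0],
])

```text
clock: 4.53
ee_pos: [0.5806, -0.3098, 0.1321]
eef_rot: [0.836, 0.548, 0.002, 0.005]
force: [-0.6, 0.8, 0.1]
gripper_width: 0.05
```

```bash
python3 -c "
from h import *
to([.577,-.310,.058],-26);lev()"
```

```text
t 4.53 pos [ 0.5806 -0.3098  0.1321] yaw_y -23.47 toolz [ 0.0096 -0.0061 -0.9999] q [-0.61  0.52  0.1   1.13  0.    1.37] F [-0.55  0.76  0.06] w 0.05
shift [-0.0014 -0.004   0.0741] rz 0.0441
level rx,ry 0.0112 0.0018
```

apply_moves([
  [-0.0007,-0.002,0.01,0.0056,0.0009,0.022],
  [-0.0007,-0.002,0.012,0.0056,0.0009,0.022],
  [0,0,0.012,0,0,0],
  [0,0,0.012,0,0,0],
  [0,0,0.012,0,0,0],
  [0,0,0.009,0,0,0],
  [0,0,0.004,0,0,0],
  [0,0,0,0,0,0],
])

```text
clock: 5.2
ee_pos: [0.5784, -0.3112, 0.0611]
eef_rot: [0.849, 0.528, 0.001, 0.002]
force: [0.1, 0.8, 0.1]
gripper_width: 0.0499
```

```bash
python3 -c "
from h import *
to([.577,-.310,.058],-26);lev()"
```

```text
t 5.2 pos [ 0.5784 -0.3112  0.0611] yaw_y -26.26 toolz [ 0.0042 -0.0027 -1.    ] q [-0.62  0.57 -0.02  0.98  0.    1.41] F [0.07 0.85 0.09] w 0.0499
shift [ 0.0005 -0.0018  0.0031] rz -0.0046
level rx,ry 0.005 0.0006
```

apply_moves([
  [0,-0.001,0.002,0.005,0,0],
  [0,0,0,0,0,0],
  [0,0,0,0,0,0],
  [0,0,0,0,0,0],
  [0,0,0,0,0,0],
  [0,0,0,0,0,0],
], gripper=0.0, newtons=50)

```text
clock: 5.7
ee_pos: [0.5777, -0.3109, 0.0603]
eef_rot: [0.849, 0.528, -0.0, 0.0]
force: [0.4, 0.0, -5.8]
gripper_width: 0.0106
```

apply_moves([
  [0,0,-0.004,0,0,0],
  [0,0,-0.008,0,0,0],
  [0,0,-0.012,0,0,0],
  [0,0,-0.014,0,0,0],
  [0,0,-0.016,0,0,0],
  [0,0,-0.016,0,0,0],
  [0,0,-0.016,0,0,0],
  [0,0,-0.016,0,0,0],
  [0,0,-0.016,0,0,0],
  [0,0,-0.016,0,0,0],
  [0,0,-0.016,0,0,0],
  [0,0,-0.01,0,0,0],
  [0,0,0,0,0,0],
])

```text
clock: 6.78
ee_pos: [0.5762, -0.3096, 0.2348]
eef_rot: [0.849, 0.528, -0.0, 0.0]
force: [-0.1, 0.0, -5.1]
gripper_width: 0.0113
```

```bash
python3 -c "
from h import *
cv2.imwrite('pics/s2.png',optics.grab_frame('side')[:,:,::-1])
to([.448,.085,.22],-11.6);lev()"
```

```text
t 6.83 pos [ 0.5761 -0.3096  0.2339] yaw_y -26.29 toolz [-5.e-04 -4.e-04 -1.e+00] q [-0.62  0.49  0.32  1.4  -0.    1.41] F [ 0.74  0.67 -5.23] w 0.011
shift [ 0.297  -0.2896  0.0138] rz -0.2564
level rx,ry -0.0003 0.0006
```

View pics/s2.png

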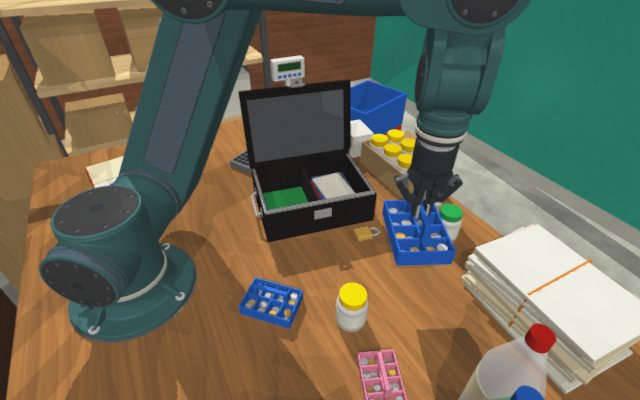

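apply_moves([
  [0.01,-0.0075,0,0,0,-0.016],
  [0.02,-0.015,0,0,0,-0.016],
  [0.0207,-0.0156,0,0,0,-0.016],
  [0.0207,-0.0156,0,0,0,-0.016],
  [0.0207,-0.0156,0,0,0,-0.016],
  [0.0207,-0.0156,0,0,0,-0.016],
  [0.0207,-0.0156,0,0,0,-0.016],
  [0.0207,-0.0156,0,0,0,-0.016],
  [0.0207,-0.0156,0,0,0,-0.016],
  [0.0207,-0.0156,0,0,0,-0.016],
  [0.0207,-0.0156,0,0,0,-0.016],
  [0.0207,-0.0156,0,0,0,-0.016],
  [0.0207,-0.0156,0,0,0,-0.016],
  [0.0207,-0.0156,0,0,0,-0.016],
  [0.016,-0.012,0,0,0,-0.016],
  [0.008,-0.006,0,0,0,-0.016],
  [0,0,0,0,0,0],
])

```text
clock: 8.25
ee_pos: [0.4414, 0.0726, 0.2221]
eef_rot: [0.769, 0.64, -0.004, -0.008]
force: [-0.9, -1.0, -5.0]
gripper_width: 0.0108
```

```bash
python3 -c "
from h import *
cv2.imwrite('pics/s3.png',optics.grab_frame('side')[:,:,::-1])
cv2.imwrite('pics/t3.png',optics.grab_frame('top')[:,:,::-1])
to([.448,.085,.18],-11.6);lev()"
```

```text
t 8.35 pos [0.4426 0.0711 0.2222] yaw_y -10.6 toolz [-0.0168  0.0063 -0.9998] q [-0.03  0.15 -0.23  1.21  0.01  1.73] F [-0.61  0.74 -5.09] w 0.0108
shift [0.0145 0.0035 0.0422] rz 0.0174
level rx,ry -0.0177 -0.003
```

apply_moves([
  [0.005,0.0012,0.008,-0.009,-0.0015,0.009],
  [0.005,0.0012,0.01,-0.009,-0.0015,0.009],
  [0.004,0.001,0.01,0,0,0],
  [0,0,0.008,0,0,0],
  [0,0,0.002,0,0,0],
  [0,0,0,0,0,0],
])

```text
clock: 8.85
ee_pos: [0.4514, 0.0795, 0.1817]
eef_rot: [0.778, 0.629, -0.0, 0.001]
force: [-0.2, -0.4, -4.4]
gripper_width: 0.0109
```

```bash
python3 -c "
from h import *
cv2.imwrite('pics/s4.png',optics.grab_frame('side')[:,:,::-1])
cv2.imwrite('pics/w4.png',optics.grab_frame('wrist')[:,:,::-1])
to([.448,.085,.067],-11.6);lev()"
```

```text
t 8.95 pos [0.4515 0.0797 0.1823] yaw_y -12.07 toolz [ 0.0025 -0.0023 -1.    ] q [-0.    0.17 -0.31  1.09 -0.    1.78] F [-0.09  0.16 -5.22] w 0.0109
shift [ 0.0047 -0.0049  0.1153] rz -0.0081
level rx,ry 0.0029 0.0017
```

View pics/s4.png

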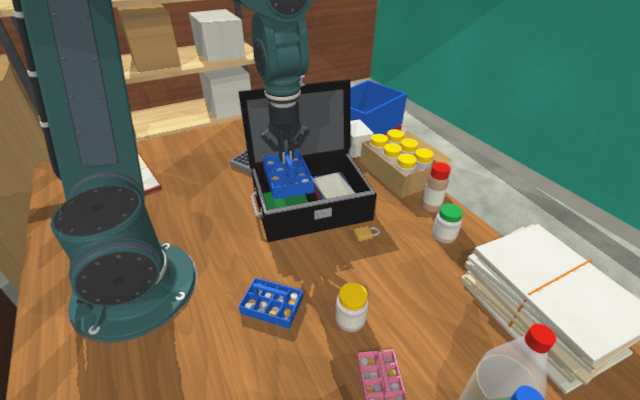

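View pics/w4.png

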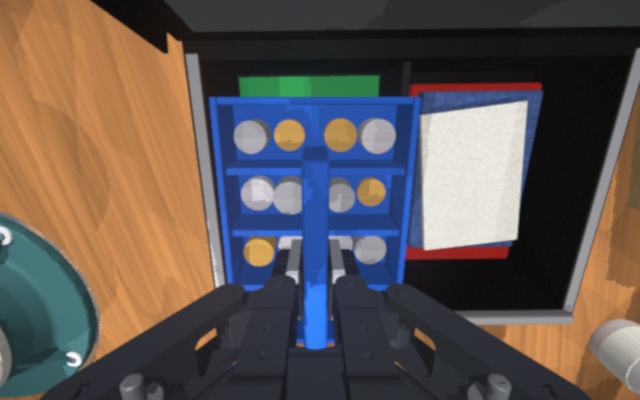

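apply_moves([
  [0.0025,-0.0025,0.008,0.0029,0.0017,-0.004],
  [0.002,-0.0024,0.011,0,0,-0.004],
  [0,0,0.012,0,0,0],
  [0,0,0.012,0,0,0],
  [0,0,0.012,0,0,0],
  [0,0,0.012,0,0,0],
  [0,0,0.012,0,0,0],
  [0,0,0.008,0,0,0],
  [0,0,0.004,0,0,0],
  [0,0,0,0,0,0],
])

```text
clock: 9.78
ee_pos: [0.4489, 0.0853, 0.0877]
eef_rot: [0.775, 0.632, 0.002, 0.001]
force: [0.1, 0.3, -4.9]
gripper_width: 0.0107
```

```bash
python3 -c "
from h import *
to([.448,.085,.067],-11.6);lev()"
```

```text
t 9.78 pos [0.4489 0.0853 0.0877] yaw_y -11.57 toolz [ 0.0049  0.0013 -1.    ] q [ 0.01  0.24 -0.5   0.83  0.    1.78] F [ 0.13  0.34 -4.94] w 0.0107
shift [-0.0005 -0.0009  0.0206] rz 0.0006
level rx,ry 0.0046 -0.0023
```

apply_moves([
  [0,-0.0005,0.005,0.0046,-0.0023,0],
  [0,0,0.005,0,0,0],
  [0,0,0.005,0,0,0],
  [0,0,0.003,0,0,0],
  [0,0,0.0015,0,0,0],
  [0,0,0,0,0,0],
])

```text
clock: 10.28
ee_pos: [0.4496, 0.0855, 0.0676]
eef_rot: [0.775, 0.632, 0.001, 0.001]
force: [-0.1, -0.6, -5.8]
gripper_width: 0.0106
```

```bash
python3 -c "
from h import *
to([.448,.085,.067],-11.6);lev()"
```

```text
t 10.28 pos [0.4496 0.0855 0.0676] yaw_y -11.56 toolz [ 2.e-03 -1.e-04 -1.e+00] q [ 0.01  0.27 -0.53  0.78 -0.    1.78] F [-0.06 -0.55 -5.81] w 0.0106
shift [-0.0008 -0.0014  0.0006] rz 0.0007
level rx,ry 0.002 -0.0003
```

apply_moves([
  [0,0,0.0012,0,0,0],
  [0,0,0.0008,0,0,0],
  [0,0,0.0005,0,0,0],
])

```text
clock: 10.53
ee_pos: [0.4497, 0.0855, 0.0659]
eef_rot: [0.775, 0.632, 0.001, 0.001]
force: [-5.5, -0.4, 13.7]
gripper_width: 0.0108
```

```bash
python3 -c "
from h import *
to([.448,.085,.067],-11.6);lev()"
```

```text
t 10.53 pos [0.4497 0.0855 0.0659] yaw_y -11.56 toolz [ 2.9e-03 -1.0e-04 -1.0e+00] q [ 0.01  0.27 -0.53  0.77 -0.    1.78] F [-5.53 -0.44 13.71] w 0.0108
shift [-0.0008 -0.0016 -0.0011] rz 0.0007
level rx,ry 0.0028 -0.0005
```

apply_moves([
  [0,0,-0.0007,0,0,0],
  [0,0,0,0,0,0],
  [0,0,0,0,0,0],
  [0,0,0,0,0,0],
  [0,0,0,0,0,0],
], gripper=0.045)

```text
clock: 10.95
ee_pos: [0.4514, 0.0855, 0.0681]
eef_rot: [0.775, 0.632, 0.003, 0.002]
force: [0.1, 0.6, -0.3]
gripper_width: 0.0451
```

apply_moves([
  [0,0,-0.006,0,0,0],
  [0,0,-0.012,0,0,0],
  [0,0,-0.014,0,0,0],
  [0,0,-0.016,0,0,0],
  [0,0,-0.018,0,0,0],
  [0,0,-0.02,0,0,0],
  [0,0,-0.02,0,0,0],
  [0,0,-0.02,0,0,0],
  [0,0,-0.02,0,0,0],
  [0,0,-0.02,0,0,0],
  [0,0,-0.02,0,0,0],
  [0,0,-0.02,0,0,0],
  [0,0,-0.02,0,0,0],
  [0,0,-0.02,0,0,0],
  [0,0,-0.02,0,0,0],
  [0,0,-0.02,0,0,0],
  [0,0,-0.02,0,0,0],
  [0,0,-0.02,0,0,0],
  [0,0,-0.02,0,0,0],
])

```text
clock: 12.53
ee_pos: [0.443, 0.0854, 0.4363]
eef_rot: [0.775, 0.632, 0.002, 0.002]
force: [0.5, 0.4, 0.3]
gripper_width: 0.0452
```

```bash
python3 -c "
from h import *
s=sensors.observe()
cv2.imwrite('pics/w5.png',optics.grab_frame('wrist')[:,:,::-1])
np.save('w5T.npy',wT(s))
cv2.imwrite('pics/s5.png',optics.grab_frame('side')[:,:,::-1])
to([.56,.26,.42],-11.6);lev()"
```

```text
t 12.63 pos [0.4437 0.0855 0.4377] yaw_y -11.56 toolz [ 0.0088  0.     -1.    ] q [ 0.01  0.16  0.37  1.78 -0.    1.78] F [ 0.84  0.04 -0.03] w 0.0451
shift [0.1943 0.0788 0.0187] rz 0.0007
level rx,ry 0.0086 -0.0018
```

View pics/w5.png

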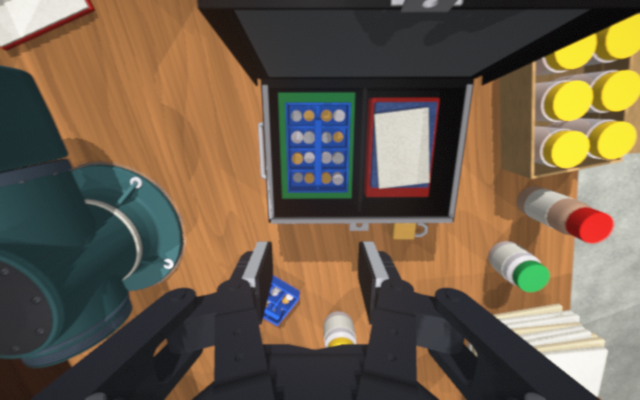

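View pics/s5.png

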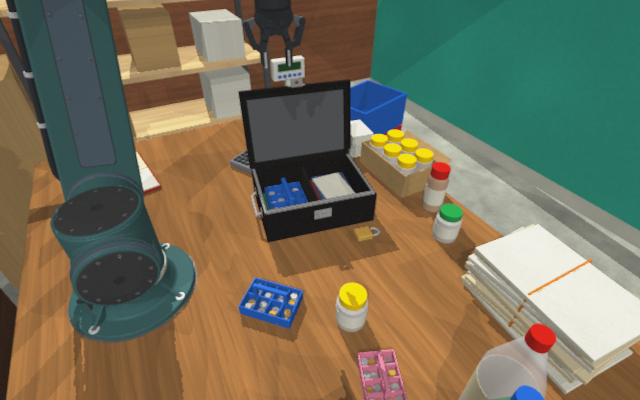

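The tray lies flat in the well, with green felt visible all round it (285–352, 100–192 in the wrist view). The padlock, jar and calculator haven't moved. Next I'll measure the lid angle from its free-edge corners in the top and side views.

```bash
cat >> h.py <<'E'
C=np.array([.522,.070,0]); a=np.radians(-11.6)
BX=np.array([np.cos(a),np.sin(a),0]); BY=np.array([-np.sin(a),np.cos(a),0]); Z=np.array([0,0,1.])
def box(x,y,z): return C+BX*x+BY*y+Z*z
def lid(x,r,n,th):
    f=-BY; return box(x,.115,.1)+r*(np.cos(th)*f+np.sin(th)*Z)+n*(-np.sin(th)*f+np.cos(th)*Z)
E
python3 - <<'E'
from h import *
np.set_printoptions(precision=3,suppress=True)
def tri(pt,ps):
    c=[optics.calibration(n) for n in("top","side")]
    Ps=[k["camera_matrix"]@np.linalg.inv(k["extrinsics"])[:3] for k in c]
    X=cv2.triangulatePoints(Ps[0],Ps[1],np.array(pt,float).reshape(2,1),np.array(ps,float).reshape(2,1)); return (X[:3]/X[3]).ravel()
for pt,ps in(((140,25),(418,18)),((35,515),(33,60))):
    X=tri(np.array(pt)/3.6+[200,95],np.array(ps)/3.5+[230,75]); d=X-C
    y=d@BY-.115; z=X[2]-.1; print(X,"box x",d@BX,"y-h",y,"z-h",z,"r",np.hypot(y,z),"th",np.arctan2(z,-y))
E
```

```text
[0.71  0.185 0.329] box x 0.16145734041608714 y-h 0.03558712580222294 z-h 0.22851700069114586 r 0.23127140577196395 th 1.7252861615999049
[0.393 0.249 0.328] box x -0.16285680702801048 y-h 0.03471170859248103 z-h 0.2280812490857637 r 0.23070751807847853 th 1.7218274923611852
```

```bash
python3 -c "
from h import *
to(box(-.05,.215,.43),-11.6);lev(); print(box(-.05,.215,.43))"
```

```text
t 12.63 pos [0.4437 0.0855 0.4377] yaw_y -11.56 toolz [ 0.0088  0.     -1.    ] q [ 0.01  0.16  0.37  1.78 -0.    1.78] F [ 0.84  0.04 -0.03] w 0.0451
shift [0.2156 0.0299 0.0083] rz 0.0007
level rx,ry 0.0086 -0.0018
[0.51625299 0.29066257 0.43      ]
```

apply_moves([
  [0.01,0.0014,0,0.0086,-0.0018,0],
  [0.02,0.0028,0,0,0,0],
  [0.022,0.003,0,0,0,0],
  [0.022,0.003,0,0,0,0],
  [0.022,0.003,0,0,0,0],
  [0.022,0.003,0,0,0,0],
  [0.022,0.003,0,0,0,0],
  [0.022,0.003,0,0,0,0],
  [0.022,0.003,0,0,0,0],
  [0.018,0.0028,0,0,0,0],
  [0.01,0.0014,0,0,0,0],
  [0,0,0,0,0,0],
], gripper=0.0, newtons=40)

```text
clock: 13.63
ee_pos: [0.5152, 0.2961, 0.4373]
eef_rot: [0.776, 0.631, -0.001, 0.0]
force: [-0.3, 0.2, -0.5]
gripper_width: -0.0003
```

```bash
python3 -c "
from h import *
to(box(-.05,.215,.29),-11.6);lev()"
```

```text
t 13.63 pos [0.5152 0.2961 0.4373] yaw_y -11.71 toolz [-0.0015 -0.0018 -1.    ] q [ 0.39  0.47  0.86  1.96 -0.    2.16] F [-0.26  0.18 -0.46] w -0.0003
shift [-0.0048  0.0023  0.1473] rz -0.0019
level rx,ry -0.0011 0.0021
```

apply_moves([
  [0,0.001,0.01,0,0,0],
  [0,0.001,0.018,0,0,0],
  [0,0,0.018,0,0,0],
  [0,0,0.018,0,0,0],
  [0,0,0.018,0,0,0],
  [0,0,0.018,0,0,0],
  [0,0,0.018,0,0,0],
  [0,0,0.016,0,0,0],
  [0,0,0.01,0,0,0],
  [0,0,0,0,0,0],
])

```text
clock: 14.47
ee_pos: [0.5127, 0.289, 0.2861]
eef_rot: [0.776, 0.631, -0.001, 0.001]
force: [-0.6, 0.0, 1.0]
gripper_width: -0.0003
```

```bash
python3 -c "
from h import *
cv2.imwrite('pics/s6.png',optics.grab_frame('side')[:,:,::-1])
cv2.imwrite('pics/t6.png',optics.grab_frame('top')[:,:,::-1])
to(box(-.05,.18,.29),-11.6);lev()"
```

```text
t 14.57 pos [0.5134 0.2894 0.2881] yaw_y -11.76 toolz [ 7.0e-04 -2.1e-03 -1.0e+00] q [ 0.38  0.37  0.27  1.47 -0.    2.15] F [ 0.4  -0.49  0.08] w -0.0005
shift [-0.0332  0.0027 -0.0018] rz -0.0028
level rx,ry 0.0011 0.0019
```

View pics/s6.png

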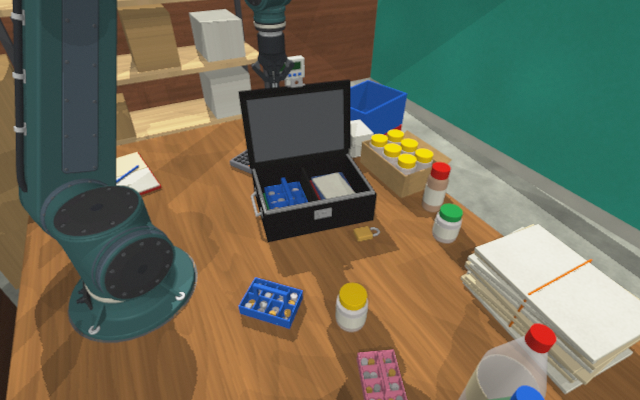

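View pics/t6.png

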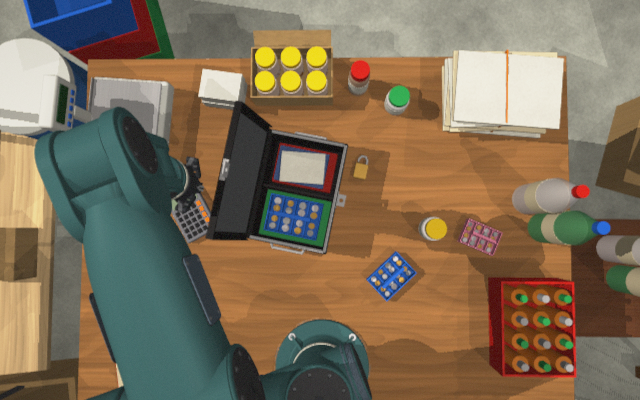

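apply_moves([
  [-0.008,0.001,-0.001,0,0,0],
  [-0.01,0.001,-0.002,0,0,0],
  [-0.01,0,-0.002,0,0,0],
  [-0.008,0,-0.002,0,0,0],
  [-0.008,0,-0.002,0,0,0],
  [-0.008,0,-0.002,0,0,0],
  [-0.008,0,-0.002,0,0,0],
])

```text
clock: 15.15
ee_pos: [0.5029, 0.225, 0.3057]
eef_rot: [0.776, 0.631, 0.002, 0.001]
force: [0.1, 2.6, -2.4]
gripper_width: -0.0002
```

```bash
cat >> h.py <<'E'
def bx():
    s=sensors.observe(); d=s["ee_pos"]-C; f=s["force"]
    print("box",np.round([d@BX,d@BY,d[2]],4),"Fbox",np.round([f@BX,f@BY,f[2]],2),"t",round(s["clock"],2))
E
python3 -c "
from h import *
bx();lev()"
```

```text
box [-0.0499  0.148   0.3057] Fbox [-0.47  2.58 -2.36] t 15.15
level rx,ry 0.0051 -0.0016
```

apply_moves([
  [-0.01,0,0,0.005,-0.0016,0],
  [-0.01,0,0,0,0,0],
  [-0.01,0,0,0,0,0],
  [-0.01,0,0.001,0,0,0],
  [-0.01,0,0.001,0,0,0],
  [-0.01,0,0.002,0,0,0],
  [-0.01,0,0.002,0,0,0],
  [-0.01,0,0.003,0,0,0],
])

```text
clock: 15.82
ee_pos: [0.4851, 0.1386, 0.297]
eef_rot: [0.776, 0.631, 0.001, 0.0]
force: [0.6, 2.2, 0.3]
gripper_width: -0.0002
```

```bash
python3 -c "
from h import *
cv2.imwrite('pics/s7.png',optics.grab_frame('side')[:,:,::-1])
bx();lev()"
```

```text
box [-0.0501  0.0583  0.2965] Fbox [ 0.79 -0.57  0.45] t 15.87
level rx,ry 0.0009 -0.0005
```

View pics/s7.png

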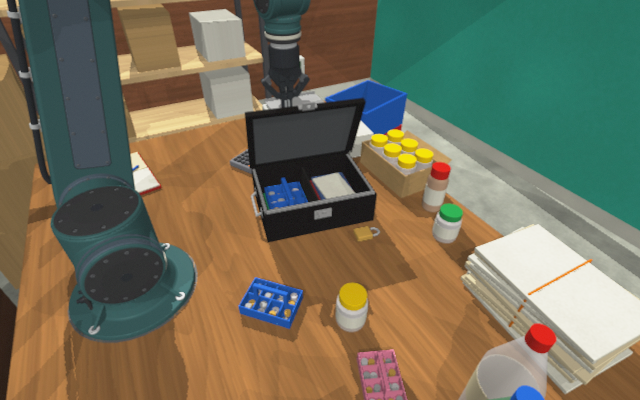

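apply_moves([
  [-0.0095,0,0.005,0,0,0],
  [-0.0095,0,0.005,0,0,0],
  [-0.0095,0,0.005,0,0,0],
  [-0.0095,0,0.005,0,0,0],
  [-0.008,0,0.006,0,0,0],
  [-0.008,0,0.006,0,0,0],
  [-0.008,0,0.006,0,0,0],
  [-0.008,0,0.006,0,0,0],
])

```text
clock: 16.53
ee_pos: [0.4689, 0.0623, 0.249]
eef_rot: [0.776, 0.631, 0.001, 0.001]
force: [0.3, 1.4, 0.1]
gripper_width: -0.0001
```

```bash
python3 -c "
from h import *
bx();lev()"
```

```text
box [-0.0504 -0.0183  0.249 ] Fbox [-0.01  1.4   0.05] t 16.53
level rx,ry 0.0018 -0.0002
```

apply_moves([
  [-0.0055,0,0.007,0,0,0],
  [-0.0055,0,0.007,0,0,0],
  [-0.0055,0,0.007,0,0,0],
  [-0.0055,0,0.007,0,0,0],
  [-0.004,0,0.007,0,0,0],
  [-0.004,0,0.007,0,0,0],
  [-0.004,0,0.007,0,0,0],
  [-0.004,0,0.007,0,0,0],
  [-0.004,0,0.006,0,0,0],
])

```text
clock: 17.28
ee_pos: [0.4587, 0.016, 0.1797]
eef_rot: [0.776, 0.63, -0.0, 0.0]
force: [0.4, 1.4, -1.0]
gripper_width: 0.0002
```

```bash
python3 -c "
from h import *
bx();lev()
cv2.imwrite('pics/s8.png',optics.grab_frame('side')[:,:,::-1])"
```

```text
box [-0.0511 -0.0656  0.1797] Fbox [ 0.11  1.4  -1.04] t 17.28
level rx,ry 0.0005 0.0005
```

View pics/s8.png

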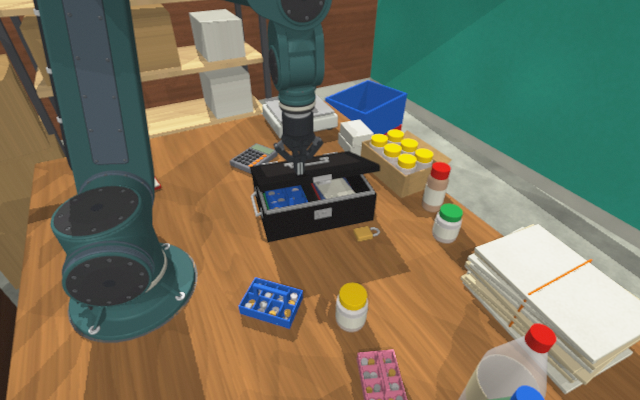

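apply_moves([
  [-0.002,0,0.006,0,0,0],
  [-0.002,0,0.006,0,0,0],
  [-0.002,0,0.006,0,0,0],
  [-0.001,0,0.006,0,0,0],
  [-0.001,0,0.006,0,0,0],
  [-0.001,0,0.006,0,0,0],
  [-0.001,0,0.005,0,0,0],
  [0,0,0.004,0,0,0],
  [0,0,0.003,0,0,0],
  [0,0,0.003,0,0,0],
  [0,0,0.002,0,0,0],
])

```text
clock: 18.25
ee_pos: [0.4559, 0.0045, 0.1201]
eef_rot: [0.776, 0.63, -0.001, 0.0]
force: [-0.5, -0.4, 0.2]
gripper_width: -0.0001
```

```bash
python3 -c "
from h import *
bx();lev()"
```

```text
box [-0.0516 -0.0774  0.1201] Fbox [-0.43 -0.45  0.24] t 18.25
level rx,ry -0.0009 0.0014
```

apply_moves([
  [0,0,-0.01,0,0,0],
  [0,0,-0.01,0,0,0],
  [-0.002,0.01,0,0,0,0],
  [-0.003,0.013,0,0,0,0],
  [-0.003,0.013,0,0,0,0],
  [-0.003,0.012,0,0,0,0],
  [-0.002,0.004,0,0,0,0],
  [0,0,0,0,0,0],
])

```text
clock: 18.92
ee_pos: [0.5087, -0.0204, 0.1384]
eef_rot: [0.776, 0.631, -0.0, 0.0]
force: [-0.4, 0.1, 0.3]
gripper_width: 0.0
```

```bash
python3 -c "
from h import *
bx();lev()
cv2.imwrite('pics/s9.png',optics.grab_frame('side')[:,:,::-1])
cv2.imwrite('pics/t9.png',optics.grab_frame('top')[:,:,::-1])
to(box(0,-.09,.125),-11.6)"
```

```text
box [ 0.0051 -0.0912  0.1384] Fbox [-0.37  0.03  0.28] t 18.92
level rx,ry -0.0003 0.001
t 19.02 pos [ 0.5077 -0.0198  0.1385] yaw_y -11.77 toolz [-1.e-03 -7.e-04 -1.e+00] q [-0.2   0.28 -0.28  1.01 -0.    1.58] F [-0.25 -0.51 -0.69] w -0.0003
shift [ 0.0009 -0.004   0.0135] rz -0.003
```

View pics/s9.png

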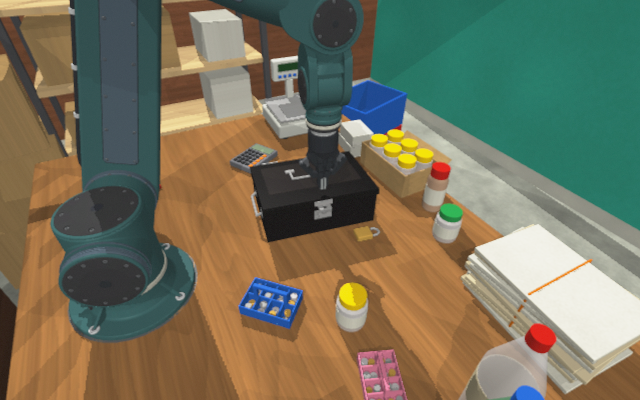

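View pics/t9.png

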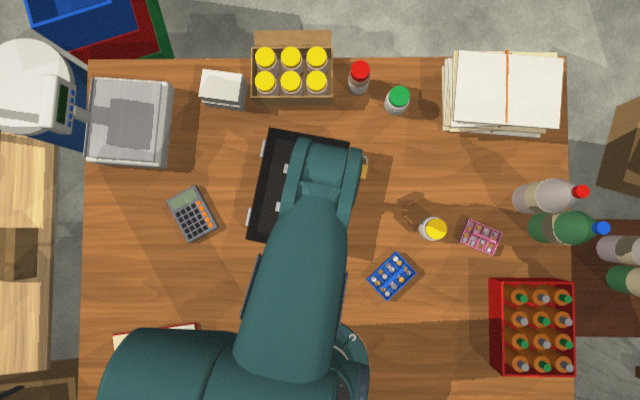

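apply_moves([
  [0,-0.002,0.003,0,0,0],
  [0,-0.002,0.004,0,0,0],
  [0,0,0.004,0,0,0],
  [0,0,0.004,0,0,0],
  [0,0,0.003,0,0,0],
  [0,0,0.002,0,0,0],
  [0,0,0.002,0,0,0],
])

```text
clock: 19.6
ee_pos: [0.5011, -0.0178, 0.1144]
eef_rot: [0.776, 0.631, -0.001, -0.0]
force: [0.4, -1.7, 0.7]
gripper_width: 0.0004
```

```bash
python3 -c "
from h import *
bx();lev()"
```

```text
box [-0.0028 -0.0902  0.1144] Fbox [ 0.77 -1.59  0.69] t 19.6
level rx,ry -0.0013 0.001
```

apply_moves([
  [0,0,0.0015,0,0,0],
  [0,0,0.0015,0,0,0],
  [0,0,0.0015,0,0,0],
])

```text
clock: 19.85
ee_pos: [0.5011, -0.0181, 0.1097]
eef_rot: [0.776, 0.631, -0.001, 0.0]
force: [-2.6, -0.2, 6.2]
gripper_width: -0.0003
```

```bash
python3 -c "
from h import *
bx();lev()"
```

```text
box [-0.0028 -0.0905  0.1097] Fbox [-2.47 -0.73  6.18] t 19.85
level rx,ry -0.001 0.0017
```

apply_moves([
  [0,0,0.0012,0,0,0],
  [0,0,0.001,0,0,0],
])

```text
clock: 20.02
ee_pos: [0.5011, -0.0182, 0.1077]
eef_rot: [0.776, 0.631, -0.001, 0.0]
force: [-2.9, 0.1, 7.7]
gripper_width: 0.0001
```

apply_moves([
  [0,0,0.0008,0,0,0],
])

```text
clock: 20.1
ee_pos: [0.5011, -0.0182, 0.1071]
eef_rot: [0.776, 0.631, -0.001, 0.0]
force: [-3.6, -0.5, 9.1]
gripper_width: 0.0001
```

apply_moves([
  [0,0,0.0008,0,0,0],
])

```text
clock: 20.18
ee_pos: [0.501, -0.0182, 0.1066]
eef_rot: [0.776, 0.631, -0.001, 0.001]
force: [-3.2, -0.6, 9.3]
gripper_width: -0.0003
```

apply_moves([
  [0,0,0.0006,0,0,0],
])

```text
clock: 20.27
ee_pos: [0.5011, -0.0183, 0.1063]
eef_rot: [0.776, 0.631, -0.001, 0.001]
force: [-3.5, -0.7, 10.0]
gripper_width: -0.0002
```

apply_moves([
  [0,0,0.0006,0,0,0],
])

```text
clock: 20.35
ee_pos: [0.501, -0.0182, 0.1061]
eef_rot: [0.776, 0.631, -0.001, 0.001]
force: [-3.8, 0.2, 9.4]
gripper_width: 0.0002
```

apply_moves([
  [0,0,0.0006,0,0,0],
])

```text
clock: 20.43
ee_pos: [0.5011, -0.0183, 0.1059]
eef_rot: [0.776, 0.631, -0.0, 0.001]
force: [-5.8, -0.0, 15.9]
gripper_width: -0.0001
```

```bash
python3 -c "
from h import *
bx()
for i in range(4):
    im=optics.grab_frame('side'); bx()
cv2.imwrite('pics/s10.png',im[:,:,::-1])
s=sensors.observe();print(s['joint_velocities'].round(4))"
```

```text
box [-0.0027 -0.0907  0.1059] Fbox [-5.67 -1.21 15.93] t 20.43
box [-0.0028 -0.0906  0.106 ] Fbox [-4.46 -0.87 12.65] t 20.48
box [-0.0027 -0.0906  0.106 ] Fbox [-3.35 -0.88 11.59] t 20.53
box [-0.0027 -0.0906  0.106 ] Fbox [-4.05 -1.1  11.31] t 20.58
box [-0.0027 -0.0906  0.106 ] Fbox [-3.76 -0.97 12.31] t 20.63
[-0.0011 -0.0013 -0.      0.0001  0.0009  0.0004]
```

View pics/s10.png

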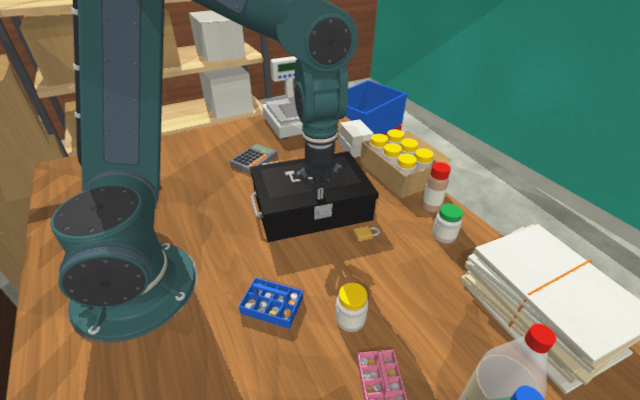

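apply_moves([
  [0,0,0.0007,0,0,0],
])

```text
clock: 20.72
ee_pos: [0.5011, -0.0183, 0.1059]
eef_rot: [0.776, 0.631, -0.0, 0.001]
force: [-7.0, 0.6, 18.2]
gripper_width: -0.0001
```

```bash
python3 -c "
from h import *
bx()
for i in range(6):
    im=optics.grab_frame('wrist'); bx()"
```

```text
box [-0.0027 -0.0907  0.1059] Fbox [-6.97 -0.83 18.17] t 20.72
box [-0.0027 -0.0906  0.106 ] Fbox [-5.56 -1.68 14.63] t 20.77
box [-0.0027 -0.0906  0.1059] Fbox [-5.05 -0.96 14.43] t 20.82
box [-0.0027 -0.0907  0.106 ] Fbox [-5.8  -0.98 14.35] t 20.87
box [-0.0027 -0.0907  0.1059] Fbox [-4.74 -1.23 14.57] t 20.92
box [-0.0028 -0.0906  0.1059] Fbox [-4.74 -0.82 15.37] t 20.97
box [-0.0027 -0.0906  0.1059] Fbox [-4.23 -1.23 14.94] t 21.02
```

```bash
python3 -c "
from h import *
im=optics.grab_frame('side')[:,:,::-1]; cv2.imwrite('pics/s11.png',cv2.resize(im[140:250,235:395],None,fx=4.5,fy=4.5,interpolation=cv2.INTER_CUBIC))
cv2.imwrite('pics/t11.png',optics.grab_frame('top')[:,:,::-1]);bx()"
```

```text
box [-0.0027 -0.0907  0.1059] Fbox [-5.9  -1.04 14.44] t 21.12
```

View pics/s11.png

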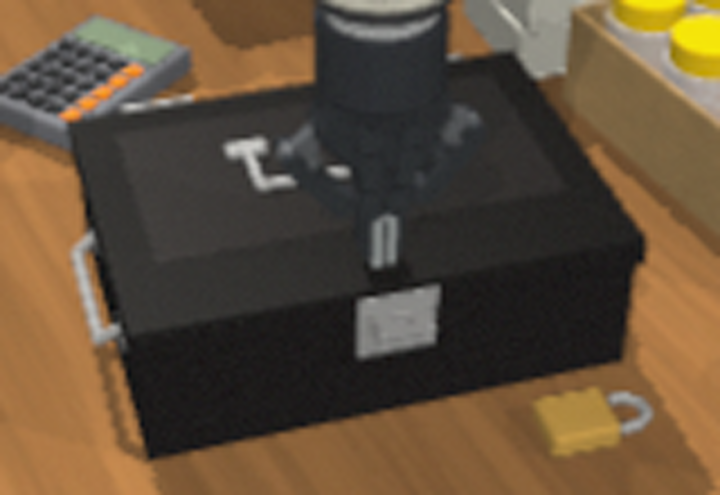

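View pics/t11.png

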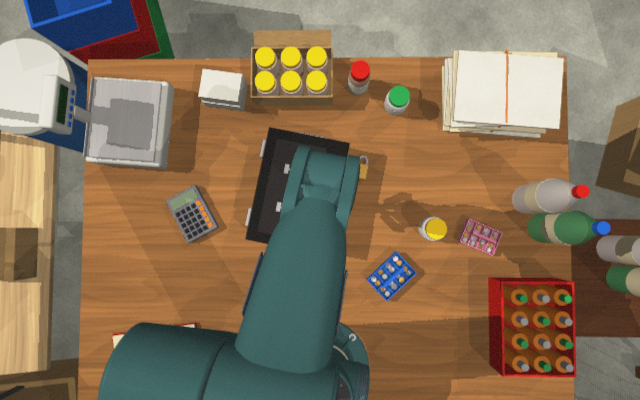

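The lid is home and the two padlock eyes are together at (398,322) in the zoomed side view. The push holds steady at about 14.5 N, and the padlock, jar and calculator are where they were. I'm handing in now.

```bash
python3 -c "
from h import *
print(workorder.close_job()); bx()"
```

```text
the job is handed in; nothing more can be done
None
the job is handed in; nothing more can be done
```

I set the larger blue tray flat in the empty half of the cash box, lowered the lid slowly from behind, and pressed it home. I handed the job in at about 21 s, with the arm still holding the lid down at the middle, about 27 mm short of the front edge.

- **Tray:** after I let go, the wrist picture showed it flat with green floor all round it.
- **Lid:** the fingertips stand at 105.9 mm, against 106 mm for the top of a fully closed lid. The force rose sharply there with almost no further movement, so it is on its hard stop. The side picture shows the two padlock eyes together.
- **Push:** it held steady at 14.4–15.4 N straight down over the last 0.4 s. It touched 18 N briefly, for less than 0.1 s, as the last step settled.
- **Disagreement:** the force reading also shows about 5 N sideways. I took this as friction, because a similar sideways reading appeared when the tray touched down. I did not remove it.
- **Left alone:** the padlock, calculator, jar and the other trays look unmoved in the last pictures. The arm partly hid the padlock in the top view, but the side view shows it clearly.

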